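# Bolt the brush clamp shut against its spring catch

## Task

Lock the brush-maker's clamp: with one fingertip press the long red spring catch down and keep it down while the other finger pushes the black knob, so that the steel bolt slides fully home into the blue keeper. Then let go and draw clear, so that the catch springs up again and locks the bolt. Push only: do not force the bolt past the raised catch, do not pick anything up, and leave the other things on the bench where they are.

Things in the scene. Friction and masses are not known exactly. Their poses are not given: they have to be found in the camera images.
- clamp: fixed clamp on a wooden board (180 along its x, y from -120 to +310, 18 thick), place and yaw vary; origin on the table under the bolt works. Its y is the way the bolt slides shut, z up. Red catch along x = -30, steel bolt along x = +30; apart from catch and knob all at y = -90 to 70 is lower than 50 over the table. Blue keeper from y = 72 and clamp bar behind it: tops at 55
- catch_top (a point): centre of the top face of the red catch, a flat bar 30 wide (clamp x), 105 long (clamp y), 66 over the table when up; axes as the clamp's. It moves straight down on a spring, may be pressed anywhere along its length, and a fingertip can slide along it
- bolt_knob (a point): centre of the top of the black knob on the bolt, 96 over the table: an upright block 30 wide (clamp x), 12 thick (clamp y), reaching down to the bolt; axes as the clamp's. It lies 60 across (clamp +x) from the catch's centre line and moves with the bolt. Behind its rear face (clamp -y side) a finger has room down to 50 over the table
- bolt (a joint): slide of the bolt towards clamp +y, m: 0 fully drawn back, 0.040 fully home in the keeper (a firm stop). It starts at 0 to 0.005. With the catch up a tooth stops it at 0.006. It slides with about 1.5 N of friction and stays where it is left
- catch (a joint): how far the red catch is pressed down, m: 0 up, 0.010 fully down (a firm stop). The spring takes about 2.8 N to start and 6.8 N fully down. The bolt is free when the catch is more than 0.005 down. If it is let up half-way it catches between the bolt's two teeth; it comes fully up again only when the bolt is within 2 mm of home
- brush: a finished brush lying flat beside the clamp on the robot's side, dark handle, 220 long, 14 thick; origin under the handle's middle
- glue_pot: a small glue jar, 54 across, 65 high, beyond the clamp; origin under its centre
- comb: a flat yellow comb, 35 x 90 x 8, lying to the right of the clamp; origin under its centre
- brush_cup: a blue cup of brushes, 84 across, 195 high, at the left side of the table; origin under its centre
- spool: a red thread spool, 60 across, 60 high, at the left side; origin under its centre
- lacquer: a lacquer can, 70 across, 120 high, at the left side; origin under its centre

How it is judged:
By the outcome, as a careful person would: the job done as asked, in the order asked, and still so for the second after the job is handed in, with the robot touching nothing.
It also fails if it takes over 29 s, if anything falls off the work surface, if the arm or the gripper's body presses on something with over 40 N, if the wrist force passes 120 N, or if a joint passes its speed limit or range.

## Robot

A 6-joint arm with a two-finger parallel gripper is mounted at the origin on the work surface. World frame = base frame: x ahead of the robot, y to its left, z up, the work surface at z = 0. Lengths are in m, angles in rad, forces in N, time in s.
With the tool pointing down it reaches from about 0.35 to 0.775 m from the base axis. Payload 7.3 kg.
Tool frame: the origin (TCP) lies midway between the tips of the shut fingers; the grasp point (between the pads) lies 19 mm behind it; z points along the fingers, y is the line along which they close (so a half turn about z gives the same grasp; the last joint's range is limited). The gripper opens to 92 mm and grips with 3 to 60 N. Pads are 19 mm wide; open, the fingers measure 130 mm over their backs; the gripper's body (75 mm by 190 mm) begins 47 mm behind the grasp point.
Start: joints at [1.058, 0.342, 1.524, -0, 1.275, -0.146], TCP at [0.188, 0.49, 0.192] pointing down, gripper open.
Joint ranges: [-2.53, 2.53], [-0.77, 2.02], [0.04, 2.7], [-1, 4.14], [0.28, 2.66], [-3.11, 3.11]. Speed limits (rad/s): [2.57, 2.57, 3.14, 3.14, 3.14, 3.14].

## Interface

Orientations are given as [roll, pitch, yaw] about the fixed x, y, z axes, in that order (R = Rz(yaw) Ry(pitch) Rx(roll)).
In Python, from cell import monitor, vision, workorder gives the robot as it stands.
- The arm moves only by the tool move_arm, never from a script. Its argument "rows" is a list of rows, each a list of 5 numbers: the shift along the world's x, y, z in mm, then the turn about the world's z in rad, then the closure, from -1 (fully open) to 1 (shut). A call has 1 to 12 rows; each row shifts and turns the commanded pose from where the row before left it; what a row does not reach is not made up. A row lasts 1/10 s, in which the tool goes at most 50 mm and 8.59 degrees, less where a joint would pass 70% of its speed; a pose out of reach is approached as far as the arm can. A call is refused whole if a number of a shift passes 50 or a number of a turn 0.15, either way. A call with a gripper value outside its range is refused whole. The fingers move at their own pace and stop on an object; "newtons" is the grip in N (left out, the last holds). Time passes only in rows, so rows that do not move let the fingers close. It gives the time, the measured TCP pose, the force, the opening and the grip force at its end, in the units of the state.
- monitor.observe(): the state, without advancing time (a new reading comes with each control period).
- vision.read_camera(name): name is "scene" or "top"; returns the picture (400x640x3 uint8, red, green, blue); there is no depth.
- vision.get_calibration(name): a dict with "K" (3x3 intrinsics, pixels), "T" (4x4, takes a point from camera to world coordinates). Camera axes: x right, y up, looking along -z (the intrinsics and any distortion apply to the point x, -y, -z); pixel columns grow to the right and rows downward; lengths in m; the calibration is good to about 2 mm. A picture is of the moment at which its call begins. get_calibration takes no time and is no camera call.
- workorder.hand_in(): hands the job in; it is judged then, once.
The state is a dict: "time": time; "qpos": joint angles; "qvel": joint speeds; "joint_efforts": joint torques, N m; "tool_pos": TCP position; "tool_rot": TCP orientation; "contact_force": force on the tool from outside, world axes, zero at the start; "torque": the same for the moment, N m; "opening": finger opening in m; "grip_force": force on a finger pad.
Only numpy, scipy, OpenCV 4.12 (cv2) and the standard library are available. Lean on these libraries where they do the work, as an engineer would, in place of code of your own. Each camera call takes 0.05 s, during which the arm holds its last target. There are 200 camera calls.

## Working session

There is one attempt and no reset: what is moved stays moved. The work goes in short steps, Python scripts to look and compute and a tool call to move; the robot and the scene stay as the last step left them, time stands still between calls to the robot, and variables do not carry over. Pictures are saved under pics/ and viewed, at most 10 in all, crops included, and the job is handed in when it is done.

Besides the shell and the picture viewer there is one more tool, called in YAML: its name, and indented under it one key for each argument. move_arm: Moves the arm, as the interface text tells. Its arguments: {"type":"object","properties":{"rows":{"type":"array","items":{"type":"array","items":{"type":"number"}}},"newtons":{"type":"number"}},"required":["rows"]}

```bash
mkdir -p pics; ls
python3 - <<'E'
from cell import monitor, vision
import cv2
s=monitor.observe();print(s)
for n in("scene","top"):
    im=vision.read_camera(n);cv2.imwrite(f"pics/{n}0.png",im[:,:,::-1]);c=vision.get_calibration(n);print(n,c)
E
```

```text
pics
{'time': 0.0, 'qpos': array([ 1.05798997e+00,  3.42740069e-01,  1.52502305e+00, -1.68116945e-05,
        1.27541201e+00, -1.45996418e-01]), 'qvel': array([-1.81849984e-03, -2.75403667e-04,  6.83618277e-04, -7.52954262e-04,
        4.13590590e-05,  4.53657374e-04]), 'joint_efforts': array([-2.69729033e-03, -4.31249321e+01, -2.44215631e+01,  7.14535592e-02,
        5.60801430e-02, -9.43563828e-05]), 'tool_pos': array([0.18803559, 0.48966791, 0.19133391]), 'tool_rot': array([-3.14002467e+00, -2.14311208e-04,  2.77478746e+00]), 'contact_force': array([-0.58105003, -1.04077073,  0.23660765]), 'torque': array([ 0.00363673,  0.0324006 , -0.04250853]), 'grip_force': 0.0, 'opening': 0.09168278039386443}
scene {'K': array([[421.82059516,   0.        , 323.59034184],
       [  0.        , 421.82059516, 207.3052593 ],
       [  0.        ,   0.        ,   1.        ]]), 'T': array([[-0.46848121, -0.65229907,  0.59584502,  1.29912959],
       [ 0.88346985, -0.34396508,  0.31807083,  0.47503569],
       [-0.00252743,  0.67542131,  0.73742773,  1.02469089],
       [ 0.        ,  0.        ,  0.        ,  1.        ]])}
top {'K': array([[379.80033269,   0.        , 318.08608366],
       [  0.        , 379.80033269, 196.40864683],
       [  0.        ,   0.        ,   1.        ]]), 'T': array([[ 1.10799765e-01,  9.70955819e-01, -2.12057091e-01,
         3.28719456e-01],
       [-9.93842714e-01,  1.08306040e-01, -2.33765338e-02,
         7.01310770e-02],
       [ 2.69482167e-04,  2.13341509e-01,  9.76977650e-01,
         1.18947753e+00],
       [ 0.00000000e+00,  0.00000000e+00,  0.00000000e+00,
         1.00000000e+00]])}
```

View pics/top0.png

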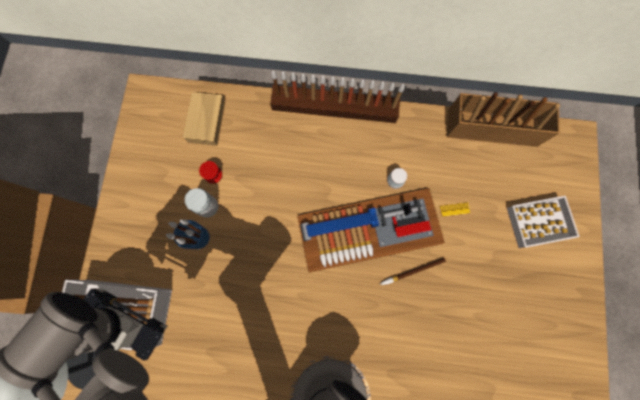

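View pics/scene0.png

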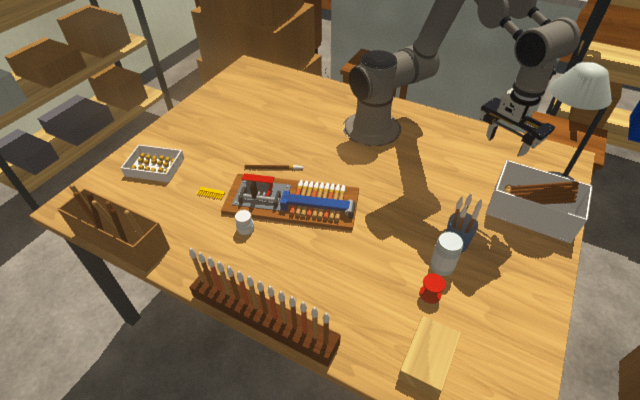

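```bash
cat > h.py <<'E'
import numpy as np,cv2
from cell import vision
def ray(n,px):
    c=vision.get_calibration(n);K,T=c["K"],c["T"]
    d=np.linalg.inv(K)@[px[0],px[1],1];return T[:3,3],T[:3,:3]@[d[0],-d[1],-d[2]]
def onz(n,px,z):
    o,d=ray(n,px);return o+d*(z-o[2])/d[2]
def tri(a,b):
    (o,d),(p,e)=ray("scene",a),ray("top",b)
    d/=np.linalg.norm(d);e/=np.linalg.norm(e)
    s=np.linalg.lstsq(np.c_[d,-e],p-o,rcond=None)[0];q,r=o+s[0]*d,p+s[1]*e
    return (q+r)/2,np.linalg.norm(q-r)
E
python3 - <<'E'
import cv2,numpy as np
from h import *
for n,(x0,x1,y0,y1) in dict(top=(290,480,180,300),scene=(190,370,150,245)).items():
    im=cv2.imread(f"pics/{n}0.png");c=im[y0:y1,x0:x1];hsv=cv2.cvtColor(c,cv2.COLOR_BGR2HSV)
    for nm,m,z in(("red",(((hsv[...,0]<6)|(hsv[...,0]>174))&(hsv[...,1]>200)&(hsv[...,2]>130)),.066),("blue",((hsv[...,0]>105)&(hsv[...,0]<125)&(hsv[...,1]>150)),.055)):
        k=cv2.findContours(m.astype(np.uint8),0,2)[0]
        for q in sorted(k,key=cv2.contourArea)[-2:]:
            if cv2.contourArea(q)<20: continue
            b=cv2.boxPoints(cv2.minAreaRect(q))+[x0,y0]
            print(n,nm,cv2.contourArea(q),b.round(1).tolist(),[onz(n,p,z).round(3)[:2].tolist() for p in b])
    cx=(375,440,190,245) if n=="top" else (228,293,165,220)
    d=im[cx[2]:cx[3],cx[0]:cx[1]];cv2.imwrite(f"pics/{n}c.png",cv2.resize(d,None,fx=10,fy=10,interpolation=2))
E
```

```text
top red 252.5 [[395.2, 227.4], [428.4, 220.4], [430.2, 228.9], [397.0, 235.9]] [[0.504, -0.142], [0.536, -0.239], [0.511, -0.245], [0.48, -0.149]]
top blue 684.5 [[305.7, 218.7], [375.1, 208.2], [377.6, 224.9], [308.3, 235.4]] [[0.502, 0.127], [0.558, -0.079], [0.508, -0.09], [0.453, 0.113]]
scene red 144.0 [[241.9, 179.0], [242.6, 173.2], [273.3, 176.9], [272.6, 182.6]] [[0.538, -0.235], [0.514, -0.249], [0.482, -0.149], [0.506, -0.137]]
scene blue 41.0 [[325.1, 203.6], [326.3, 197.7], [348.2, 202.0], [347.0, 208.0]] [[0.5, 0.054], [0.475, 0.045], [0.46, 0.115], [0.484, 0.123]]
```

View pics/topc.png

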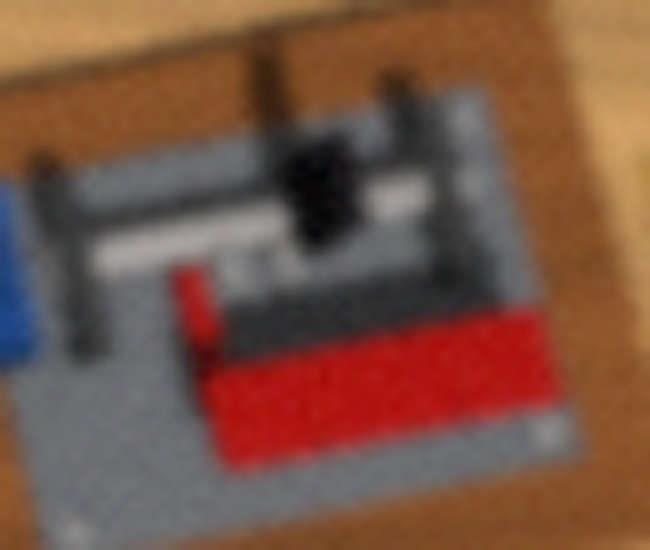

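View pics/scenec.png

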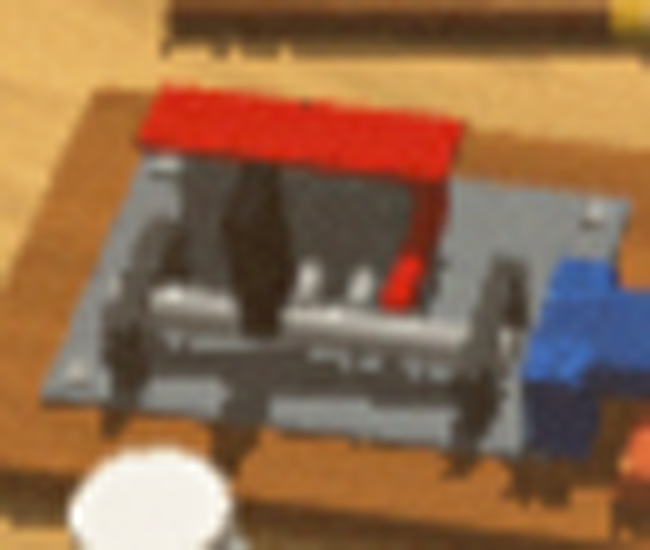

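Run:
```python
from h import *
t=np.array([375,190]);s=np.array([228,165])
f=lambda o,x,y:o+np.array([x,y])/10
for n,o,P in(("top",t,[(230,470),(562,402),(545,312),(210,372)]),("scene",s,[(165,87),(463,123),(445,180),(138,148)])):
    Q=[onz(n,f(o,*p),.066)[:2] for p in P];print(n,np.round(Q,4).tolist(),np.mean(Q,0),[round(float(np.arctan2(-(b-a)[0],(b-a)[1])),3) for a,b in((Q[1],Q[0]),(Q[2],Q[3]))])
for a,b in(((165,87),(562,402)),((463,123),(230,470)),((138,148),(545,312)),((262,178),(342,185)),((262,178),(335,185))): print(tri(f(s,*a),f(t,*b)))
for n,px in(("top",f(t,342,185)),("scene",f(s,262,178))):print(onz(n,px,.096))
```

```text
top [[0.4766, -0.1516], [0.5077, -0.2483], [0.5342, -0.242], [0.5051, -0.1438]] [ 0.505891   -0.19640201] [0.311, 0.288]
scene [[0.5133, -0.2422], [0.4818, -0.1451], [0.5073, -0.1358], [0.5416, -0.2331]] [ 0.51097566 -0.18908166] [-2.828, -2.803]
(array([ 0.50810442, -0.24877618,  0.05939555]), np.float64(0.002913031942738322))
(array([ 0.47666591, -0.15118521,  0.05956591]), np.float64(0.0036373524527593256))
(array([ 0.53475   , -0.24229985,  0.05692878]), np.float64(0.004598350265277951))
(array([ 0.55860787, -0.17069451,  0.09596106]), np.float64(0.004417106818740738))
(array([ 0.55873451, -0.16944686,  0.09632956]), np.float64(0.002554010144623922))
[ 0.55962633 -0.17274476  0.096     ]
[ 0.558234   -0.16831862  0.096     ]
```

move_arm:
  rows:
    - [0,0,50,0,0.1]
    - [0,0,50,0,0.1]
    - [20,-40,0,-0.06,0.1]
    - [23,-44,0,-0.06,0.1]
    - [23,-44,0,-0.06,0.1]
    - [23,-44,0,-0.06,0.1]
    - [23,-44,0,-0.06,0.1]
    - [23,-44,0,-0.06,0.1]
    - [23,-44,0,-0.06,0.1]
    - [23,-44,0,-0.06,0.1]
    - [23,-44,0,-0.06,0.1]
    - [23,-44,0,-0.06,0.1]

```text
time: 1.3
tool_pos: [0.4156, 0.0521, 0.292]
tool_rot: [3.141, -0.0, 2.172]
contact_force: [1.8, 0.7, -0.7]
opening: 0.0416
grip_force: 0.0
```

move_arm:
  rows:
    - [21,-43,0,-0.05,0.1]
    - [21,-43,0,-0.05,0.1]
    - [21,-43,0,-0.05,0.1]
    - [21,-43,0,-0.05,0.1]
    - [21,-43,0,-0.05,0.1]
    - [21,-41,0,-0.04,0.1]
    - [0,0,-40,0,0.1]
    - [0,0,-40,0,0.1]
    - [0,0,-40,0,0.1]
    - [0,0,-20,0,0.1]
    - [0,0,0,0,0.1]
    - [0,0,0,0,0.1]

```text
time: 2.5
tool_pos: [0.5415, -0.202, 0.1525]
tool_rot: [3.141, 0.0, 1.885]
contact_force: [-0.2, -0.3, 1.5]
opening: 0.0413
grip_force: 0.0
```

Run:
```python
from h import *
from cell import monitor
s=monitor.observe();print(s["tool_pos"],s["tool_rot"],s["contact_force"])
A=[]
for n,(x0,x1,y0,y1) in dict(top=(370,450,170,240),scene=(220,300,140,200)).items():
    im=vision.read_camera(n)[:,:,::-1];A.append(cv2.resize(im[y0:y1,x0:x1],(400*2,300) if 0 else None,fx=5,fy=5,interpolation=2))
cv2.imwrite("pics/a.png",np.hstack([cv2.copyMakeBorder(a,0,350-a.shape[0],0,0,0) for a in A]))
```

```text
[ 0.54152635 -0.2020075   0.15249444] [3.14143062e+00 7.10476791e-05 1.88484811e+00] [-0.18868222 -0.33278619  1.51034568]
```

View pics/a.png

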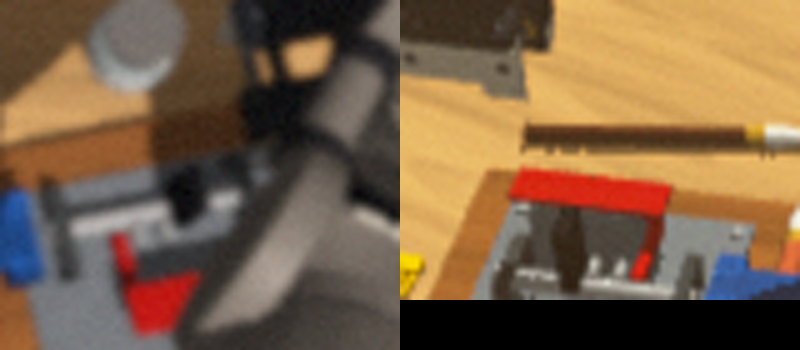

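move_arm:
  rows:
    - [0,0,-30,0,0.1]
    - [0,0,-20,0,0.1]
    - [0,0,-15,0,0.1]
    - [0,0,-8,0,0.1]
    - [0,0,0,0,0.1]
    - [0,0,0,0,0.1]

```text
time: 3.2
tool_pos: [0.542, -0.2023, 0.0803]
tool_rot: [3.14, 0.002, 1.885]
contact_force: [0.9, -0.6, 0.1]
opening: 0.0413
grip_force: 0.0
```

Run:
```python
from h import *
from cell import monitor
s=monitor.observe();print(s["tool_pos"],s["tool_rot"],s["contact_force"])
im=vision.read_camera("scene")[:,:,::-1];cv2.imwrite("pics/b.png",cv2.resize(im[130:210,210:310],None,fx=7,fy=7,interpolation=2))
```

```text
[ 0.54203289 -0.20225252  0.08031119] [3.14004037e+00 1.52421504e-03 1.88490766e+00] [ 0.92074581 -0.62867481  0.14515821]
```

View pics/b.png

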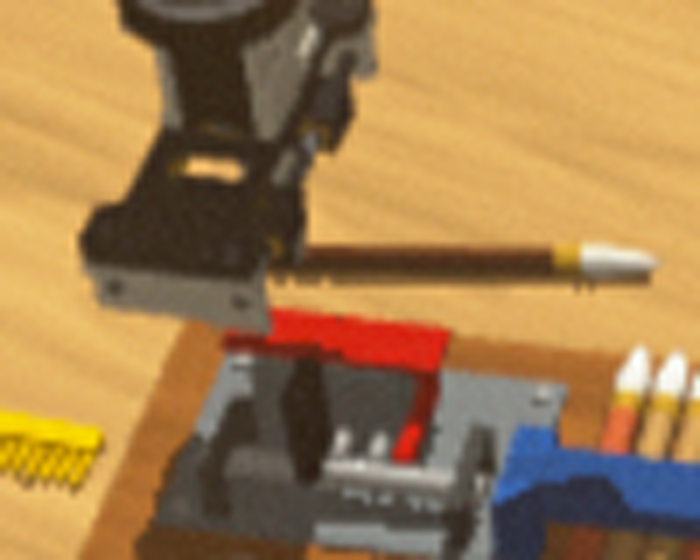

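Run:
```python
from h import *
from cell import monitor
c=vision.get_calibration("scene");K,T=c["K"],c["T"]
def pr(p):
    q=T[:3,:3].T@(np.array(p)-T[:3,3]);q=K@[q[0],-q[1],-q[2]];return ((q[:2]/q[2]-[210,130])*7).round()
t=np.array([.542,-.202,.0803]);u=np.array([np.cos(.314),np.sin(.314),0]);z=np.array([0,0,1])
for k in(-.030,0,.030):print(k,[pr(t+u*k+z*h) for h in(0,.066,.1)])
im=vision.read_camera("scene")[:,:,::-1];cv2.imwrite("pics/c.png",cv2.resize(im[0:225,160:460],None,fx=2.6,fy=2.6))
```

```text
-0.03 [array([291., 305.]), array([273., 198.]), array([263., 139.])]
0 [array([273., 349.]), array([253., 241.]), array([242., 183.])]
0.03 [array([254., 394.]), array([233., 286.]), array([222., 228.])]
```

View pics/c.png

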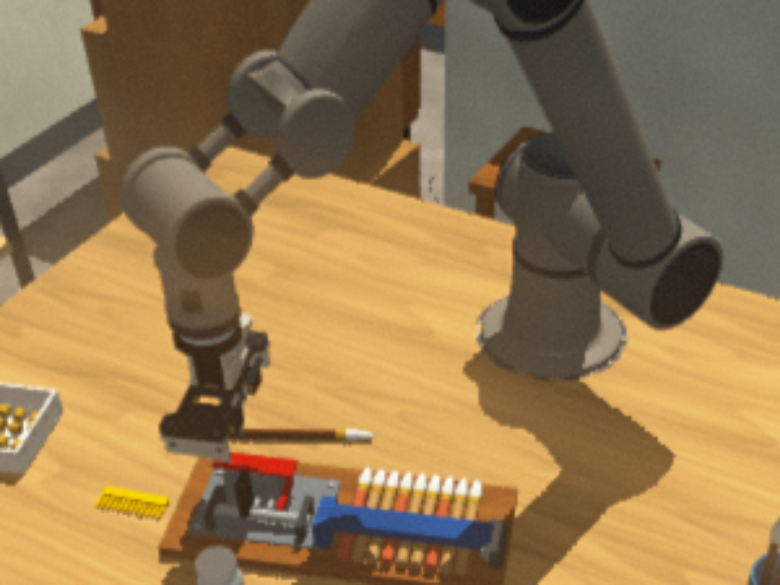

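Run:
```python
from h import *
from cell import monitor
c=vision.get_calibration("scene");K,T=c["K"],c["T"]
def pr(p,o,f):
    q=T[:3,:3].T@(np.array(p)-T[:3,3]);q=K@[q[0],-q[1],-q[2]];return ((q[:2]/q[2]-o)*f).round()
a=cv2.imread("pics/scene0.png")[60:170,460:600];a=cv2.resize(a,None,fx=5,fy=5,interpolation=2)
z=np.array([0,0,1])
def mark(img,t,psi,ks,o,f,hs=(0,.066)):
    t=np.array(t);u=np.array([np.cos(psi),np.sin(psi),0])
    for k in ks:
        for h,col in zip(hs,((0,255,0),(255,255,0))): cv2.circle(img,tuple(int(v) for v in pr(t+u*k+z*h,np.array(o),f)),4,col,-1)
mark(a,(.188,.4897,.1913),2.775-1.5708,(-.0555,.0555),(460,60),5)
cv2.imwrite("pics/d.png",a)
print(monitor.observe()["qpos"])
```

```text
[-4.89620422e-01  5.43828906e-01  1.52750282e+00  4.92189419e-05
  1.06786368e+00 -8.03712610e-01]
```

View pics/d.png

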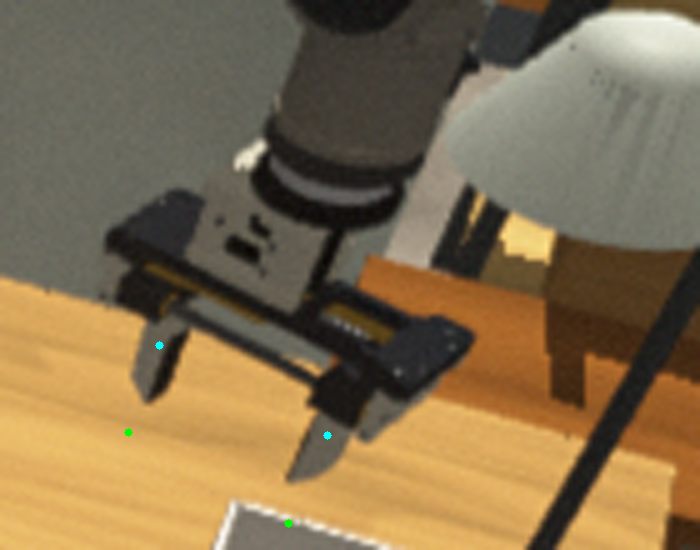

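Run:
```python
from h import *
c=vision.get_calibration("top");K,T=c["K"],c["T"]
def pr(p,o,f):
    q=T[:3,:3].T@(np.array(p)-T[:3,3]);q=K@[q[0],-q[1],-q[2]];return ((q[:2]/q[2]-o)*f).round()
a=cv2.imread("pics/top0.png")[270:370,60:190];a=cv2.resize(a,None,fx=6,fy=6,interpolation=2)
z=np.array([0,0,1]);t=np.array((.188,.4897,.1913));psi=2.775-1.5708;u=np.array([np.cos(psi),np.sin(psi),0])
for k in(-.095,-.0555,.0555,.095):
    for h,col in((0,(0,255,0)),(.066,(255,255,0))):
        p=pr(t+u*k+z*h,np.array((60,270)),6);print(k,h,p);cv2.circle(a,tuple(int(v) for v in p),4,col,-1)
cv2.imwrite("pics/e.png",a)
```

```text
-0.095 0 [709. 394.]
-0.095 0.066 [648. 419.]
-0.0555 0 [628. 348.]
-0.0555 0.066 [561. 369.]
0.0555 0 [405. 221.]
0.0555 0.066 [323. 233.]
0.095 0 [326. 176.]
0.095 0.066 [239. 185.]
```

View pics/e.png

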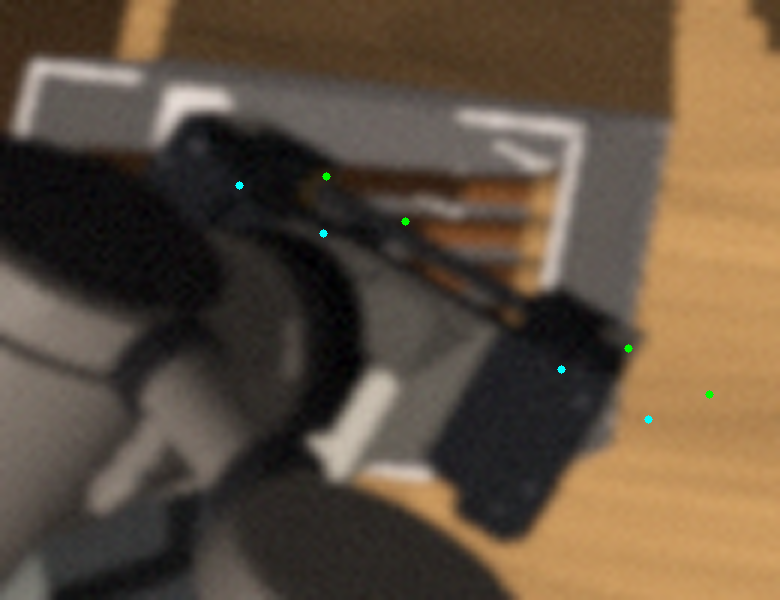

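Run:
```python
from h import *
for b in((165.8,325.8),(164.7,328)):print(tri((489.6,140),b))
psi=2.775-1.5708;print(.188-.0555*np.cos(psi),.4897-.0555*np.sin(psi))
for z in(.19,.20,.21,.22):print(z,onz("scene",(489.6,140),z),onz("top",(165.8,325.8),z))
```

```text
(array([0.17472809, 0.43523025, 0.21785261]), np.float64(0.017239062974839507))
(array([0.16942681, 0.43643731, 0.21490989]), np.float64(0.014220136861852875))
0.16810657967622836 0.43788782162636136
0.19 [0.12873014 0.44160392 0.19      ] [0.17337833 0.43666188 0.19      ]
0.2 [0.1427521  0.44200445 0.2       ] [0.17493256 0.43299466 0.2       ]
0.21 [0.15677405 0.44240498 0.21      ] [0.17648678 0.42932743 0.21      ]
0.22 [0.170796   0.44280551 0.22      ] [0.178041   0.42566021 0.22      ]
```

move_arm:
  rows:
    - [0,0,-6,0,0.1]
    - [0,0,-4,0,0.1]
    - [0,0,-4,0,0.1]
    - [0,0,-3,0,0.1]
    - [0,0,0,0,0.1]
    - [0,0,0,0,0.1]

```text
time: 3.9
tool_pos: [0.5413, -0.2019, 0.0619]
tool_rot: [-3.142, -0.0, 1.885]
contact_force: [-0.5, -0.2, 0.5]
opening: 0.0415
grip_force: 0.0
```

move_arm:
  rows:
    - [0,0,-3,0,0.1]
    - [0,0,-3,0,0.1]
    - [0,0,0,0,0.1]
    - [0,0,0,0,0.1]

```text
time: 4.3
tool_pos: [0.5412, -0.2018, 0.0559]
tool_rot: [-3.142, -0.0, 1.885]
contact_force: [-0.2, 0.7, 0.1]
opening: 0.0412
grip_force: 0.0
```

move_arm:
  rows:
    - [0,0,-3,0,0.1]
    - [0,0,-3,0,0.1]
    - [0,0,0,0,0.1]
    - [0,0,0,0,0.1]

```text
time: 4.7
tool_pos: [0.5412, -0.2018, 0.0499]
tool_rot: [-3.141, -0.0, 1.885]
contact_force: [0.1, -0.9, 0.6]
opening: 0.0417
grip_force: 0.0
```

move_arm:
  rows:
    - [0,0,-3,0,0.1]
    - [0,0,-3,0,0.1]
    - [0,0,0,0,0.1]
    - [0,0,0,0,0.1]

```text
time: 5.1
tool_pos: [0.5412, -0.2019, 0.0439]
tool_rot: [-3.141, -0.0, 1.885]
contact_force: [0.7, -0.4, 0.6]
opening: 0.0413
grip_force: 0.0
```

move_arm:
  rows:
    - [0,0,-2,0,0.1]
    - [0,0,-2,0,0.1]
    - [0,0,0,0,0.1]
    - [0,0,0,0,0.1]

```text
time: 5.5
tool_pos: [0.5412, -0.2019, 0.04]
tool_rot: [3.142, -0.0, 1.885]
contact_force: [-0.1, -0.2, -0.5]
opening: 0.0414
grip_force: 0.0
```

move_arm:
  rows:
    - [0,0,-2,0,0.1]
    - [0,0,-2,0,0.1]
    - [0,0,0,0,0.1]
    - [0,0,0,0,0.1]

```text
time: 5.9
tool_pos: [0.5412, -0.2019, 0.0359]
tool_rot: [-3.142, -0.0, 1.885]
contact_force: [-0.8, -0.3, 0.0]
opening: 0.0415
grip_force: 0.0
```

Run:
```python
from h import *
im=vision.read_camera("scene")[:,:,::-1];a=cv2.resize(im[130:210,210:310],None,fx=7,fy=7,interpolation=2)
cv2.imwrite("pics/f.png",a)
```

```text
(no output)
```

View pics/f.png

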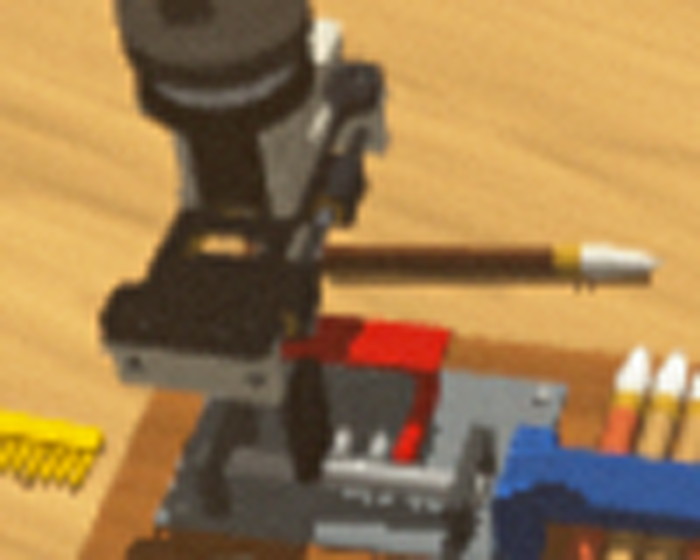

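Run:
```python
from h import *
for p in((285,400),(115,370)):
    q=np.array(p)/7+[210,130];print([onz("scene",q,z).round(3).tolist() for z in(.10,.115,.13,.145)])
y=np.array([-.309,.951]);u=np.array([.951,.309]);t=np.array([.5412,-.2019])
for s in(.0375,-.0375):print(t+.095*u+s*y)
```

```text
[[0.583, -0.164, 0.1], [0.594, -0.154, 0.115], [0.606, -0.143, 0.13], [0.617, -0.133, 0.145]]
[[0.602, -0.243, 0.1], [0.614, -0.231, 0.115], [0.625, -0.219, 0.13], [0.636, -0.208, 0.145]]
[ 0.6199575 -0.1368825]
[ 0.6431325 -0.2082075]
```

move_arm:
  rows:
    - [0,0,-2,0,0.1]
    - [0,0,0,0,0.1]
    - [0,0,0,0,0.1]

```text
time: 6.25
tool_pos: [0.5412, -0.2019, 0.034]
tool_rot: [-3.142, -0.0, 1.885]
contact_force: [-0.0, -0.4, 0.4]
opening: 0.0412
grip_force: 0.0
```

move_arm:
  rows:
    - [0,0,-2,0,0.1]
    - [0,0,0,0,0.1]
    - [0,0,0,0,0.1]

```text
time: 6.55
tool_pos: [0.5412, -0.2019, 0.032]
tool_rot: [3.142, -0.0, 1.885]
contact_force: [-0.7, 0.0, -0.4]
opening: 0.0413
grip_force: 0.0
```

Run:
```python
from cell import monitor
s=monitor.observe();print(s)
```

```text
{'time': 6.55, 'qpos': array([-4.89702414e-01,  6.03880077e-01,  1.57433790e+00,  1.39650043e-04,
        9.63454701e-01, -8.03717050e-01]), 'qvel': array([-0.00159037, -0.0025042 , -0.00201594,  0.00023957, -0.00040864,
        0.0004988 ]), 'joint_efforts': array([-1.61845956e-04, -5.14189911e+01, -1.98438191e+01,  2.46398966e-02,
        8.25362862e-02, -1.75150808e-05]), 'tool_pos': array([ 0.54123292, -0.20185963,  0.03195201]), 'tool_rot': array([ 3.14156564e+00, -1.37203149e-04,  1.88473126e+00]), 'contact_force': array([-0.73558961,  0.0236297 , -0.36508531]), 'torque': array([-0.05390952,  0.01061496,  0.05350582]), 'grip_force': 0.0, 'opening': 0.041264551683941046}
```

move_arm:
  rows:
    - [0,0,-2,0,0.1]
    - [0,0,0,0,0.1]
    - [0,0,0,0,0.1]

```text
time: 6.85
tool_pos: [0.5414, -0.202, 0.0303]
tool_rot: [3.141, 0.0, 1.885]
contact_force: [-0.8, -0.1, 3.1]
opening: 0.0413
grip_force: 1.3
```

move_arm:
  rows:
    - [0,0,-2,0,0.1]
    - [0,0,0,0,0.1]
    - [0,0,0,0,0.1]

```text
time: 7.15
tool_pos: [0.5414, -0.202, 0.0281]
tool_rot: [3.141, 0.0, 1.885]
contact_force: [-0.4, 0.1, 3.0]
opening: 0.0409
grip_force: 1.7
```

move_arm:
  rows:
    - [0,0,-2,0,0.1]
    - [0,0,-2,0,0.1]
    - [0,0,0,0,0.1]
    - [0,0,0,0,0.1]

```text
time: 7.55
tool_pos: [0.5414, -0.202, 0.0241]
tool_rot: [3.141, 0.0, 1.885]
contact_force: [0.2, 0.0, 5.3]
opening: 0.0415
grip_force: 2.5
```

move_arm:
  rows:
    - [0,0,-2,0,0.1]
    - [0,0,0,0,0.1]
    - [0,0,0,0,0.1]

```text
time: 7.85
tool_pos: [0.5414, -0.202, 0.0222]
tool_rot: [3.141, 0.0, 1.885]
contact_force: [-0.9, -0.0, 6.3]
opening: 0.0414
grip_force: 2.9
```

Run:
```python
from cell import monitor
s=monitor.observe();print(s["tool_pos"],s["contact_force"],s["torque"])
```

```text
[ 0.54141825 -0.20204623  0.02224937] [-0.87835059 -0.01081356  6.30085428] [-0.11910708  0.24113011  0.00447898]
```

move_arm:
  rows:
    - [-1.5,4.8,0,0,0.1]
    - [-1.5,4.8,0,0,0.1]
    - [-1.5,4.8,0,0,0.1]
    - [-1.5,4.8,0,0,0.1]
    - [0,0,0,0,0.1]

```text
time: 8.35
tool_pos: [0.5362, -0.1836, 0.0228]
tool_rot: [3.14, 0.003, 1.885]
contact_force: [1.5, -2.4, 6.3]
opening: 0.0415
grip_force: 2.9
```

move_arm:
  rows:
    - [-1.5,4.8,0,0,0.1]
    - [-1.5,4.8,0,0,0.1]
    - [-1.5,4.8,0,0,0.1]
    - [-1.5,4.8,0,0,0.1]
    - [0,0,0,0,0.1]

```text
time: 8.85
tool_pos: [0.5302, -0.1644, 0.0228]
tool_rot: [3.14, 0.003, 1.885]
contact_force: [0.0, -2.7, 5.9]
opening: 0.041
grip_force: 2.9
```

move_arm:
  rows:
    - [-0.8,2.4,0,0,0.1]
    - [-0.8,2.4,0,0,0.1]
    - [0,0,0,0,0.1]

```text
time: 9.15
tool_pos: [0.5289, -0.16, 0.0228]
tool_rot: [3.14, 0.003, 1.885]
contact_force: [0.3, -3.7, 6.4]
opening: 0.0415
grip_force: 3.2
```

move_arm:
  rows:
    - [-0.6,1.9,0,0,0.1]
    - [0,0,0,0,0.1]

```text
time: 9.35
tool_pos: [0.5288, -0.1596, 0.0229]
tool_rot: [3.139, 0.006, 1.885]
contact_force: [1.5, -10.2, 3.6]
opening: 0.0414
grip_force: 6.6
```

move_arm:
  rows:
    - [-0.6,1.9,0,0,0.1]
    - [0,0,0,0,0.1]

```text
time: 9.55
tool_pos: [0.5288, -0.1595, 0.0229]
tool_rot: [3.138, 0.008, 1.884]
contact_force: [2.9, -17.2, 1.0]
opening: 0.0414
grip_force: 10.2
```

move_arm:
  rows:
    - [0.8,-2.6,0,0,0.1]
    - [0,0,0,0,0.1]
    - [0,0,5,0,0.1]
    - [0,0,5,0,0.1]
    - [0,0,6,0,0.1]
    - [0,0,10,0,0.1]
    - [0,0,0,0,0.1]

```text
time: 10.25
tool_pos: [0.5284, -0.1596, 0.0487]
tool_rot: [3.14, 0.004, 1.884]
contact_force: [0.9, -7.2, 4.5]
opening: 0.0411
grip_force: 3.2
```

move_arm:
  rows:
    - [1.2,-3.8,0,0,0.1]
    - [0,0,20,0,0.1]
    - [0,0,30,0,0.1]
    - [0,0,40,0,0.1]
    - [0,0,40,0,0.1]
    - [0,-40,20,0,0.1]
    - [0,-40,0,0,0.1]
    - [0,-40,0,0,0.1]
    - [0,-40,0,0,0.1]
    - [0,-40,0,0,0.1]
    - [0,0,0,0,0.1]
    - [0,0,0,0,0.1]

```text
time: 11.45
tool_pos: [0.5279, -0.3614, 0.1966]
tool_rot: [-3.141, -0.003, 1.883]
contact_force: [-0.2, 0.3, -0.3]
opening: 0.0414
grip_force: 0.0
```

Run:
```python
from h import *
def m(n,im,box):
    x0,x1,y0,y1=box;c=im[y0:y1,x0:x1];h=cv2.cvtColor(c,cv2.COLOR_BGR2HSV)
    r=(((h[...,0]<6)|(h[...,0]>174))&(h[...,1]>200)&(h[...,2]>130))
    k=max(cv2.findContours(r.astype(np.uint8),0,2)[0],key=cv2.contourArea)
    return cv2.boxPoints(cv2.minAreaRect(k)).round(1).tolist()
for n,b,kb in(("scene",(190,370,150,245),(225,300,165,215)),("top",(380,450,180,250),(380,430,195,220))):
    o=cv2.imread(f"pics/{n}0.png");im=vision.read_camera(n)[:,:,::-1].copy();cv2.imwrite(f"pics/{n}9.png",im)
    print(n,m(n,o,b),m(n,im,b))
    for q in(o,im):
        c=q[kb[2]:kb[3],kb[0]:kb[1]].max(2);ys,xs=np.where(c<(30 if n=="top" else 45));print(len(xs),xs.mean()+kb[0],ys.mean()+kb[2],ys.min()+kb[2])
```

```text
scene [[51.900001525878906, 29.0], [52.599998474121094, 23.200000762939453], [83.30000305175781, 26.899999618530273], [82.5999984741211, 32.599998474121094]] [[51.900001525878906, 28.899999618530273], [52.599998474121094, 23.0], [83.30000305175781, 26.799999237060547], [82.5, 32.70000076293945]]<stdin>:11: RuntimeWarning: Mean of empty slice.
  ret = ret.dtype.type(ret / rcount)
Traceback (most recent call last):
ValueError: zero-size array to reduction operation minimum which has no identity
```

Run:
```python
from h import *
for n,kb in(("scene",(225,300,165,205)),("top",(380,430,193,220))):
    im=cv2.imread(f"pics/{n}9.png") if n=="scene" else vision.read_camera("top")[:,:,::-1]
    for q in(cv2.imread(f"pics/{n}0.png"),im):
        c=cv2.GaussianBlur(q[kb[2]:kb[3],kb[0]:kb[1]].max(2),(5,5),0);k=np.unravel_index(c.argmin(),c.shape);print(n,c.min(),k[1]+kb[0],k[0]+kb[2])
```

```text
scene 57 253 189
scene 50 265 191
top 11 406 208
top 12 394 212
```

```bash
python3 -c "
from cell import workorder
print(workorder.hand_in())"
```

```text
the job is handed in; nothing more can be done
None
```

The clamp looks locked and the job is handed in at about 11.5 s: the bolt was pushed to its firm stop with the catch held down (the camera shows the knob about 36 mm along), and the catch is fully up again. The arm is clear and touched nothing else as far as I could tell. I have no verdict back from the hand-in.

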